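# Find the empty bay and hold its cap open

## Task

Set the carton magazine to refill by sliding the fader level with the steel index tab, then tap the three feeler studs in turn, left, middle, right as seen from the robot, pressing each until it stops: the one that sinks marks the empty bay. Lift that bay's cap by its handle at least 45 degrees and finish while still holding it up, so that a colleague can refill it; do not open the other two caps, and leave the things around undisturbed.

Things in the scene. Friction and masses are not known exactly. Their poses are not given: they have to be found in the camera images.
- magazine: carton magazine, a fixed painted-metal box 170 (x) x 285 (y) x 100 mm high; origin at the centre of its underside; its own -x is its front, facing the robot, +y its left as the robot sees it. Three equal bays side by side, 90 mm apart: left (+y), middle, right. Each bay has a feeler stud in the front deck and, behind it, a hinged cap. Hidden in the bays: two are full of cartons, one (any of the three) is nearly empty.
- index_tab: small plain steel tab, 22 x 8 mm, 6 mm high, clipped on the top of the fader console (console fixed, 84 x 190 x 30 mm high) beside the fader's slot; marks the refill setting. Its own y axis is the direction of the track; origin at the centre of its underside, 40 mm sideways from the line of the fader. The fader is set when it is level with the tab: equal y in the tab's frame.
- fader_top (a point): centre of the top of the fader grip, a black block with a white middle line, 26 mm across the track, 20 mm along it, 38 mm tall, standing on the 30 mm high console; its own y axis is the track direction. Slides with about 1.5 N and stays where it is left.
- fader (a joint): position of the fader along its track, 0 to 0.12 m, growing along the index tab's +y
- stud_top_left (a point): centre of the flat top of the left bay's feeler stud: a steel mushroom of 18 mm diameter standing 16 mm above the front deck, 49 mm in front of the left cap's handle bar
- stud_left (a joint): how far the left stud has been pushed down, 0 to 0.009 m. Over a full bay it stops dead within 3 mm; over the empty bay a push of 3 N or more drives it down to 9 mm, and it stays down
- handle_left (a point): middle of the left cap's handle: a round steel bar of 10 mm diameter, 60 mm long, along the cap's y; its centre line is 35 mm above the middle of the cap plate, clear between two posts 46 mm apart; the cap is a white plastic plate 89 (x) x 86 (y) x 5 mm, 0.12 to 0.2 kg, hinged at its far (+x) edge along the magazine's y; with the cap shut the hinge line lies 70 mm behind (+x) and 35 mm below this point. This point swings with the cap
- cap_left (a joint): opening angle of the left cap: 0 shut, up to 1.25 rad; its front edge rises as it grows; falls shut when let go
- stud_top_middle (a point): centre of the flat top of the middle bay's feeler stud: a steel mushroom of 18 mm diameter standing 16 mm above the front deck, 49 mm in front of the middle cap's handle bar
- stud_middle (a joint): how far the middle stud has been pushed down, 0 to 0.009 m. Over a full bay it stops dead within 3 mm; over the empty bay a push of 3 N or more drives it down to 9 mm, and it stays down
- handle_middle (a point): middle of the middle cap's handle: a round steel bar of 10 mm diameter, 60 mm long, along the cap's y; its centre line is 35 mm above the middle of the cap plate, clear between two posts 46 mm apart; the cap is a white plastic plate 89 (x) x 86 (y) x 5 mm, 0.12 to 0.2 kg, hinged at its far (+x) edge along the magazine's y; with the cap shut the hinge line lies 70 mm behind (+x) and 35 mm below this point. This point swings with the cap
- cap_middle (a joint): opening angle of the middle cap: 0 shut, up to 1.25 rad; its front edge rises as it grows; falls shut when let go
- stud_top_right (a point): centre of the flat top of the right bay's feeler stud: a steel mushroom of 18 mm diameter standing 16 mm above the front deck, 49 mm in front of the right cap's handle bar
- stud_right (a joint): how far the right stud has been pushed down, 0 to 0.009 m. Over a full bay it stops dead within 3 mm; over the empty bay a push of 3 N or more drives it down to 9 mm, and it stays down
- handle_right (a point): middle of the right cap's handle: a round steel bar of 10 mm diameter, 60 mm long, along the cap's y; its centre line is 35 mm above the middle of the cap plate, clear between two posts 46 mm apart; the cap is a white plastic plate 89 (x) x 86 (y) x 5 mm, 0.12 to 0.2 kg, hinged at its far (+x) edge along the magazine's y; with the cap shut the hinge line lies 70 mm behind (+x) and 35 mm below this point. This point swings with the cap
- cap_right (a joint): opening angle of the right cap: 0 shut, up to 1.25 rad; its front edge rises as it grows; falls shut when let go
- syrup: amber medicine bottle, 60 mm diameter, 130 mm tall, loose bystander standing on the bench; origin at the centre of its underside
- carton: white medicine carton 70 x 50 x 110 mm tall, loose bystander standing on the bench; origin at the centre of its underside
- jar: white jar, 64 mm diameter, 75 mm tall, loose bystander standing on the bench; origin at the centre of its underside
There are look-alikes about, which are no part of the job. What is shaped like the part that bears fader_top but purple is not meant.

How it is judged (in metres and radians):
On the way, in this order (a step that is already met when the one before it is completed fails the run):
1. the fader rests level with the index tab (within 10 mm) (y of fader_top in the frame of index_tab between -0.01 and 0.01 m and velocity of joint fader between -0.01 and 0.01 m/s), for 0.2 s.
2. the left stud is tapped with the fingers (1 N or more) (contact force between the fingers and stud_left above 1 N), for 0.02 s.
3. the middle stud is tapped with the fingers (1 N or more) (contact force between the fingers and stud_middle above 1 N), for 0.02 s.
4. the right stud is tapped with the fingers (1 N or more) (contact force between the fingers and stud_right above 1 N), for 0.02 s.
5. the cap behind the stud that sank is lifted at least 0.6 rad in the fingers, the others shut (((value of joint stud_left above 0.005 m and value of joint cap_left above 0.6 rad and contact force between the fingers and cap_left above 0.3 N and value of joint each of cap_middle, cap_right below 0.1 rad) or (value of joint stud_middle above 0.005 m and value of joint cap_middle above 0.6 rad and contact force between the fingers and cap_middle above 0.3 N and value of joint each of cap_left, cap_right below 0.1 rad) or (value of joint stud_right above 0.005 m and value of joint cap_right above 0.6 rad and contact force between the fingers and cap_right above 0.3 N and value of joint each of cap_left, cap_middle below 0.1 rad))), for 0.2 s.
At the end, for the whole second after the job is handed in: The cap of the bay whose stud has sunk (by more than 5 mm) is open by more than 0.6 rad (about 35 degrees) and carried by the fingers, the other two caps are shut (under 0.1 rad), and the fader is still level with the index tab within 10 mm (y of fader_top in the frame of index_tab between -0.01 and 0.01 m and ((value of joint stud_left above 0.005 m and value of joint cap_left above 0.6 rad and contact force between the fingers and cap_left above 0.3 N and value of joint each of cap_middle, cap_right below 0.1 rad) or (value of joint stud_middle above 0.005 m and value of joint cap_middle above 0.6 rad and contact force between the fingers and cap_middle above 0.3 N and value of joint each of cap_left, cap_right below 0.1 rad) or (value of joint stud_right above 0.005 m and value of joint cap_right above 0.6 rad and contact force between the fingers and cap_right above 0.3 N and value of joint each of cap_left, cap_middle below 0.1 rad))); the arm keeps its last pose, push and grip.
It fails at once if a cap is lifted though its stud has not sunk ((value of joint cap_left above 0.12 rad and value of joint stud_left below 0.004 m) or (value of joint cap_middle above 0.12 rad and value of joint stud_middle below 0.004 m) or (value of joint cap_right above 0.12 rad and value of joint stud_right below 0.004 m)).
It fails at once if the syrup is pushed away or toppled (distance of syrup from where it was at the start of the episode above 0.03 m or angle between syrup's own z axis and vertical above 0.5 rad).
It fails at once if the carton is pushed away or toppled (distance of carton from where it was at the start of the episode above 0.03 m or angle between carton's own z axis and vertical above 0.5 rad).
It fails at once if the jar is pushed away or toppled (distance of jar from where it was at the start of the episode above 0.03 m or angle between jar's own z axis and vertical above 0.5 rad).
It also fails if it takes over 72 s, if anything falls off the work surface, if the arm or the gripper's body presses on something with over 40 N, if the wrist force passes 120 N, or if a joint passes its speed limit or range.

## Robot

A 6-joint arm with a two-finger parallel gripper is mounted at the origin on the work surface. World frame = base frame: x ahead of the robot, y to its left, z up, the work surface at z = 0. Lengths are in mm, angles in rad, forces in N, time in s.
With the tool pointing down it reaches from about 275 to 1000 mm from the base axis. Payload 8.4 kg.
Tool frame: the origin (TCP) lies at the very end of the fingers, on their centre line; the grasp point (between the pads) lies 19 mm behind it; z points along the fingers, y is the direction in which the jaws open and shut (so a half turn about z gives the same grasp; the last joint's range is limited). The gripper opens to 85 mm and grips with 20 to 120 N. Pads are 22 mm wide; open, the fingers measure 114 mm over their backs; the gripper's body (76 mm by 85 mm) begins 54 mm behind the grasp point. The pads swing forward as they close: fully open they stand 13 mm farther back than shut.
Start: joints at [-1.114, 0.353, 1.633, -0, 1.155, -0.002], TCP at [276.794, -560.368, 231.281] pointing down, gripper open.
Joint ranges: [-2.63, 2.63], [-0.92, 2.1], [0.06, 2.66], [-1.3, 4.44], [0, 2.69], [-3.02, 3.02]. Speed limits (rad/s): [2.22, 2.22, 2.79, 3.14, 3.14, 3.14].

## Interface

Orientations are given as [roll, pitch, yaw] about the fixed x, y, z axes, in that order (R = Rz(yaw) Ry(pitch) Rx(roll)).
In Python, from rig import sense, grab_frame, get_calibration, sign_off, boxes_of, trace gives the robot as it stands.
- The arm moves only by the tool servo_tool, never from a script. Its argument "rows" is a list of rows, each a list of 3 entries, a list of its own where there are three numbers: the finger opening in mm, from 0 to 85.4, then the shift along the tool's x, y, z in mm, then the turn, a rotation vector about the tool's x, y, z in degrees. A call has 1 to 8 rows; each row shifts and turns the commanded pose from where the row before left it, along the tool's axes as they then stand; what a row does not reach is not made up. A row lasts 1/8 s, in which the tool goes at most 62.5 mm and 10.7 degrees, less where a joint would pass 70% of its speed; a pose out of reach is approached as far as the arm can. A call is refused whole if a number of a shift passes 62.5 or a number of a turn 10.7, either way. A call with a gripper value outside its range is refused whole. The fingers move at their own pace and stop on an object; "force" is the grip in N (left out, the last holds). Time passes only in rows, so rows that do not move let the fingers close. It gives the time, the measured TCP pose, the force and the opening at its end, in the units of the state.
- sense(): the state, without advancing time (a new reading comes with each control period).
- grab_frame(name): name is "side" or "top"; returns the picture (420x560x3 uint8, blue, green, red); there is no depth.
- get_calibration(name): a dict with "intrinsics" (3x3 intrinsics, pixels), "world_to_cam" (4x4, takes a point from world to camera coordinates). Camera axes: x right, y down, z forward; pixel columns grow to the right and rows downward; lengths in mm; the calibration is good to about 2 mm. A picture is of the moment at which its call begins. get_calibration takes no time and is no camera call.
- sign_off(): hands the job in, once; it reports no verdict.
Trained networks look in the newest picture that a camera, given by its name, has taken for a name from the list of things; names that differ only in an ending like _2 or _b are one class to them, and where a whole thing is asked for, a point or a joint stands for the part that bears it (a point fixed in the world has none). Each returns a list of dicts, best first, with "conf" (0 to 1); they miss things now and then, are a little off and sometimes report something else, mostly with a low value. They report only what shows in the picture. A call takes as long as a camera call. They do not tell look-alikes from the thing itself.
- boxes_of(camera, thing): "centre" ([x, y, z] in mm, in the coordinates of the camera as it stood for that picture, good to about 4 mm: the middle of the surface that is visible of it).
- trace(camera, thing): "mask" (420x560 bool, what is visible of it).
The state is a dict: "clock": time; "qpos": joint angles; "qvel": joint speeds; "joint_efforts": joint torques, N m; "eef_pos": TCP position; "tcp_rot": TCP orientation; "contact_force": force on the tool from outside, world axes, zero at the start; "wrist_torque": the same for the moment, N m; "opening": opening from 0.0 (shut) to 1.0 (fully open).
Only numpy, scipy, OpenCV 4.12 (cv2) and the standard library are available. Lean on these libraries where they do the work, as an engineer would, in place of code of your own. Each camera call takes 0.05 s, during which the arm holds its last target. There are 200 camera calls.

## Working session

There is one attempt and no reset: what is moved stays moved. The work goes in short steps, Python scripts to look and compute and a tool call to move; the robot and the scene stay as the last step left them, time stands still between calls to the robot, and variables do not carry over. Pictures are saved under pics/ and viewed, about 8 in all and at most 12, crops included, and the job is handed in when it is done.

Besides the shell and the picture viewer there is one more tool, called after "Call:" by a JSON object that holds its "name" and its "arguments". servo_tool: Moves the arm, as the interface text tells. Its arguments: {"type":"object","properties":{"rows":{"type":"array","items":{"type":"array"}},"force":{"type":"number"}},"required":["rows"]}

```bash
mkdir -p pics
cat > h.py <<'E'
import numpy as np, cv2
from rig import *
def world(cam,p):
    T=np.linalg.inv(np.array(get_calibration(cam)["world_to_cam"])); return (T@np.r_[p,1])[:3]
def proj(cam,P):
    c=get_calibration(cam); q=(np.array(c["world_to_cam"])@np.r_[P,1])[:3]; u=np.array(c["intrinsics"])@q; return u[:2]/u[2]
def onplane(cam,uv,z):
    c=get_calibration(cam); T=np.linalg.inv(np.array(c["world_to_cam"])); d=T[:3,:3]@np.linalg.inv(np.array(c["intrinsics"]))@np.r_[uv,1]
    o=T[:3,3]; return o+d*(z-o[2])/d[2]
E
python3 - <<'E'
from h import *
s=sense(); print(s)
for c in("side","top"):
    cv2.imwrite(f"pics/{c}0.png",grab_frame(c))
    for t in("magazine","index_tab","fader_top","stud_top_left","handle_left","syrup","carton","jar"):
        for b in boxes_of(c,t)[:4]:
            print(c,t,round(b["conf"],2),world(c,b["centre"]).round(),proj(c,world(c,b["centre"])).round())
E
```

```text
{'clock': 0.0, 'qpos': array([-1.11437903e+00,  3.53646376e-01,  1.63414704e+00,  2.48163122e-05,
        1.15521079e+00, -2.38975402e-03]), 'qvel': array([ 1.58711148e-03,  8.21455805e-04, -6.41433226e-04, -7.00349100e-04,
       -1.57737485e-05, -5.59794662e-04]), 'joint_efforts': array([ 3.77557066e-03, -6.05237603e+01, -3.42058504e+01,  3.80653109e-04,
        9.47600172e-03, -5.51720632e-06]), 'eef_pos': array([ 276.59716181, -559.91957747,  230.55727386]), 'tcp_rot': array([-3.14018116e+00, -2.60629779e-05,  4.58797001e-01]), 'contact_force': array([ 0.04267432, -0.2057243 , -0.36737045]), 'wrist_torque': array([ 0.00573445, -0.00538243,  0.02277747]), 'opening': 1.002436610227979}
side magazine 0.57 [591.  91.  97.] [222. 221.]
side index_tab 0.57 [624.  42. 110.] [219. 200.]
side fader_top 0.62 [317.  27.  57.] [338. 247.]
side stud_top_left 0.63 [538. 113. 120.] [237. 226.]
side handle_left 0.7 [608. 131. 106.] [207. 227.]
side syrup 0.61 [466. 383.  78.] [205. 345.]
side syrup 0.51 [641. -46. 106.] [230. 179.]
side carton 0.73 [620. 438.  89.] [120. 337.]
side jar 0.71 [ 516. -403.   52.] [320. 136.]
top magazine 0.77 [605.  30.  97.] [260. 160.]
top fader_top 0.64 [ 239. -321.   71.] [390. 301.]
top fader_top 0.53 [ 476. -276.   62.] [371. 211.]
top fader_top 0.51 [321.  18.  73.] [262. 266.]
top fader_top 0.43 [644. -56. 106.] [293. 146.]
top stud_top_left 0.42 [630.  33. 101.] [259. 150.]
top handle_left 0.91 [612. 122. 107.] [226. 155.]
top syrup 0.68 [472. 354.  85.] [140. 206.]
top carton 0.58 [619. 411. 110.] [119. 150.]
top carton 0.49 [614. 128. 104.] [224. 155.]
top jar 0.83 [ 513. -417.   69.] [424. 199.]
```

View pics/side0.png

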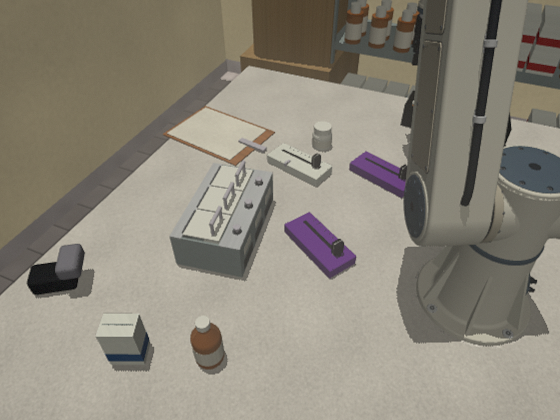

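View pics/top0.png

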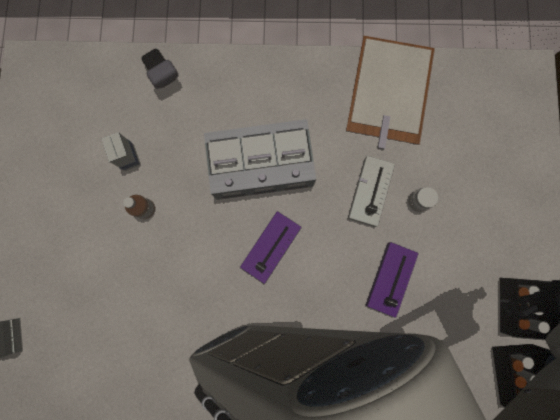

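Side: magazine around (225,220), white console (300,163), purple ones (320,243) and (382,173). Top: magazine (260,160), white console (371,190), purple ones (271,247) and (392,280), jar (424,199). The three candidates are the fader consoles, and only the white one fits because purple is excluded. I'll confirm it and find the tab in an enlarged crop.

Run:
```python
from h import *
t=cv2.imread("pics/top0.png");s=cv2.imread("pics/side0.png")
a=cv2.resize(t[150:232,335:415],None,fx=5,fy=5,interpolation=cv2.INTER_CUBIC)
b=cv2.resize(s[135:190,260:340],None,fx=5,fy=5,interpolation=cv2.INTER_CUBIC)
m=np.zeros((415,800,3),np.uint8); m[:a.shape[0],:400]=a; m[:b.shape[0],400:]=b
m=cv2.convertScaleAbs(m,alpha=1.5)
cv2.imwrite("pics/crop1.png",m)
for c in("side","top"):
    print(get_calibration(c)["world_to_cam"])
```

```text
[[-9.17792154e-01 -3.97061033e-01 -3.13741010e-04  4.32300386e+02]
 [-2.70012454e-01  6.24702922e-01 -7.32693342e-01  2.13391481e+02]
 [ 2.91119971e-01 -6.72375487e-01 -6.80558864e-01  1.02211638e+03]
 [ 0.00000000e+00  0.00000000e+00  0.00000000e+00  1.00000000e+00]]
[[ 2.81615504e-02 -9.99506710e-01 -1.39019292e-02 -2.80831215e+01]
 [-9.90300404e-01 -2.60037787e-02 -1.36487779e-01  4.81891395e+02]
 [ 1.36058948e-01  1.76107935e-02 -9.90544205e-01  1.06421135e+03]
 [ 0.00000000e+00  0.00000000e+00  0.00000000e+00  1.00000000e+00]]
```

View pics/crop1.png

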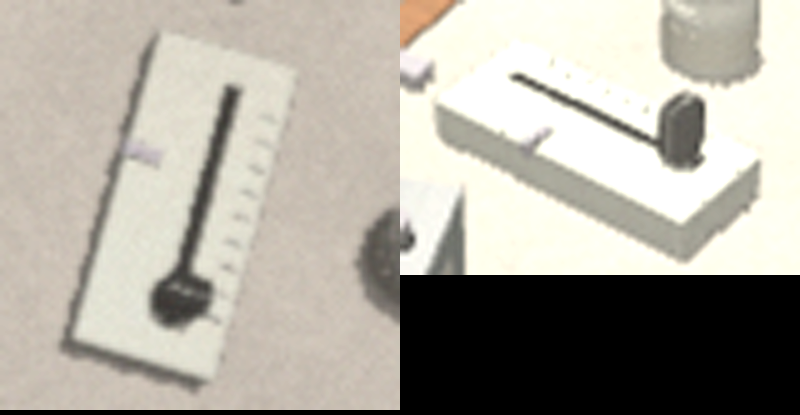

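The crop confirms it: the white console has the dark grip at crop (182,298) and the steel tab at (142,154) (left panel). Next I'll triangulate the tab, console and magazine, using an enlarged magazine crop.

Run:
```python
from h import *
t=cv2.imread("pics/top0.png");s=cv2.imread("pics/side0.png")
a=cv2.resize(t[118:202,200:320],None,fx=5,fy=5,interpolation=cv2.INTER_CUBIC)[:, :600]
b=cv2.resize(s[158:248,190:285],None,fx=4,fy=4,interpolation=cv2.INTER_CUBIC)
cv2.imwrite("pics/magt.png",cv2.convertScaleAbs(a,alpha=1.3))
m=np.zeros((590,800,3),np.uint8)
a=cv2.resize(t[118:202,200:320],None,fx=3.3,fy=3.3,interpolation=cv2.INTER_CUBIC)
m[:a.shape[0],:a.shape[1]]=a; m[:b.shape[0],400:400+b.shape[1]]=b
cv2.imwrite("pics/crop2.png",cv2.convertScaleAbs(m[:370],alpha=1.3))
c=lambda x,y:(335+x/5,150+y/5)
tab=onplane("top",c(142,154),36); tab2=onplane("side",(287.4,162.6),36); print("tab",tab.round(1),tab2.round(1))
cor=[onplane("top",c(*p),30) for p in((160,33),(297,70),(207,380),(70,345))]; print(np.round(cor,1))
e=cor[0]+cor[1]-cor[2]-cor[3]; print("dir",np.degrees(np.arctan2(e[1],e[0])), [np.linalg.norm(cor[i]-cor[(i+1)%4]) for i in range(4)])
print("slot far",onplane("top",c(232,88),30).round(1))
print("grip top", onplane("top",c(180,302),68).round(1), onplane("side",(260+281/5,135+97/5),66).round(1),"base side",onplane("side",(260+281/5,135+163/5),30).round(1))
```

```text
tab [ 567.1 -259.8   36. ] [ 565.9 -254.4   36. ]
[[ 639.5 -271.6   30. ]
 [ 619.6 -349.7   30. ]
 [ 440.1 -297.1   30. ]
 [ 457.8 -220.5   30. ]]
dir -16.009192341720553 [np.float64(80.59662411344625), np.float64(187.1056188814081), np.float64(78.64914766582925), np.float64(188.81336529015158)]
slot far [ 608.2 -312.5   30. ]
grip top [ 478.5 -273.6   68. ] [ 488.1 -288.6   66. ] base side [ 480.5 -273.2   30. ]
```

View pics/crop2.png

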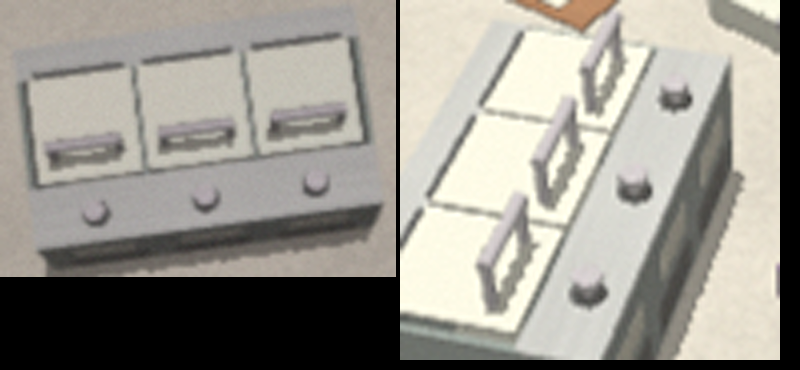

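```bash
cat >> h.py <<'E'
def tri(uvt,uvs):
    A=[]
    for c,uv in(("top",uvt),("side",uvs)):
        k=get_calibration(c); P=np.array(k["intrinsics"])@np.array(k["world_to_cam"])[:3]
        A+= [uv[0]*P[2]-P[0], uv[1]*P[2]-P[1]]
    A=np.array(A); A/=np.linalg.norm(A[:,:3],axis=1)[:,None]
    x=np.linalg.lstsq(A[:,:3],-A[:,3],rcond=None); return x[0]
E
python3 - <<'E'
from h import *
T=lambda x,y:(200+x/3.3,118+y/3.3)
S=lambda x,y:(190+(x-400)/4,158+y/4)
for n,a,b in(("sL",(95,208),(589,278)),("sM",(205,196),(633,176)),("sR",(316,179),(676,84)),("hL",(85,146),(503,235)),("hM",(196,131),(554,135)),("hR",(308,115),(602,44))):
    print(n,tri(T(*a),S(*b)).round(1), onplane("top",T(*a),98 if n[0]=='s' else 117).round(1))
print([onplane("top",T(*p),z).round(1) for p,z in(((14,53),100),((352,8),100),((380,205),82),((42,250),82),((380,205),100),((42,250),100))])
E
```

```text
sL [539.5 110.6 113.3] [543.9 113.2  98. ]
sM [552.9  23.2 114.2] [556.2  24.   98. ]
sR [567.6 -65.6 115.4] [572.5 -65.9  98. ]
hL [586.7 118.2 135.8] [590.6 120.8 117. ]
hM [600.7  31.  137.1] [605.1  32.  117. ]
hR [614.3 -57.2 139.6] [620.6 -57.7 117. ]
[array([672.3, 185.8, 100. ]), array([717.5, -92.5, 100. ]), array([ 555.7, -119.5,   82. ]), array([510.9, 157.6,  82. ]), array([ 551.8, -118.1,  100. ]), array([507.9, 154.3, 100. ])]
```

Call:
{"name": "servo_tool", "arguments": {"rows": [[60, [0, 0, 0], [0, 0, -9.54]], [60, [0, 0, 0], [0, 0, -9.54]], [60, [0, 0, 0], [0, 0, -9.54]], [60, [0, 0, 0], [0, 0, -9.54]], [60, [0, 0, 0], [0, 0, -9.54]], [60, [0, 0, 0], [0, 0, 0]]], "force": 25}}

```text
clock: 1.65
eef_pos: [276.8, -560.4, 231.3]
tcp_rot: [-3.142, 0.0, 1.29]
contact_force: [0.5, 0.2, 0.2]
opening: 0.703
```

Call:
{"name": "servo_tool", "arguments": {"rows": [[60, [41.4, 14.5, 10], [0, 0, 0]], [60, [41.4, 14.5, 10], [0, 0, 0]], [60, [41.4, 14.5, 10], [0, 0, 0]], [60, [41.4, 14.5, 10], [0, 0, 0]], [60, [41.4, 14.5, 10], [0, 0, 0]], [60, [41.4, 14.5, 10], [0, 0, 0]], [60, [41.4, 14.5, 10], [0, 0, 0]], [60, [41.4, 14.5, 10], [0, 0, 0]]]}}

```text
clock: 2.65
eef_pos: [480.5, -272.9, 151.2]
tcp_rot: [3.141, 0.0, 1.287]
contact_force: [0.2, -0.2, 0.1]
opening: 0.704
```

```bash
cat >> h.py <<'E'
from scipy.spatial.transform import Rotation as Ro
def delta(P):
    s=sense(); return Ro.from_euler("xyz",s["tcp_rot"]).inv().apply(np.array(P)-s["eef_pos"]).round(1)
def st():
    s=sense(); print(round(s["clock"],2),s["eef_pos"].round(1),np.degrees(s["tcp_rot"]).round(1),s["contact_force"].round(1),round(s["opening"],3))
E
python3 - <<'E'
from h import *
st(); print(delta((479.5,-273.5,120)),sense()["qpos"].round(2))
cv2.imwrite("pics/s1.png",cv2.convertScaleAbs(cv2.resize(grab_frame("side")[80:210,230:430],None,fx=4,fy=4,interpolation=cv2.INTER_CUBIC),alpha=1.2))
E
```

```text
2.65 [ 480.5 -272.9  151.2] [180.    0.   73.7] [ 0.2 -0.2  0.1] 0.704
[-0.9 -0.8 31.2] [-0.52  0.33  1.86 -0.    0.94 -0.24]
```

View pics/s1.png

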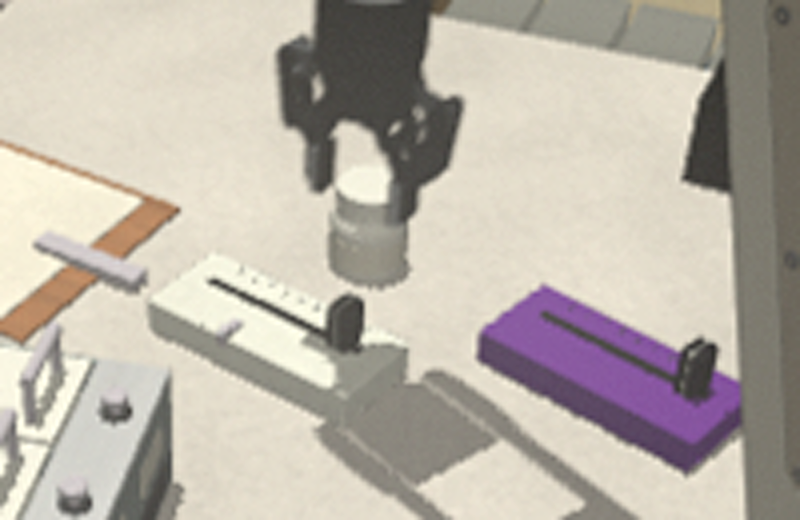

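The fingers hang at crop (320–400,190), above the grip at (347,325) on the white console. The alignment is plausible, so I'll descend and grip.

Call:
{"name": "servo_tool", "arguments": {"rows": [[60, [0, 0, 27], [0, 0, 0]], [60, [0, 0, 27], [0, 0, 0]], [60, [0, 0, 27], [0, 0, 0]], [60, [0, 0, 27], [0, 0, 0]], [60, [0, 0, 0], [0, 0, 0]]]}}

```text
clock: 3.32
eef_pos: [478.4, -273.3, 41.7]
tcp_rot: [-3.138, -0.001, 1.288]
contact_force: [0.0, 0.4, 0.0]
opening: 0.708
```

Call:
{"name": "servo_tool", "arguments": {"rows": [[0, [0, 0, 0], [0, 0, 0]], [0, [0, 0, 0], [0, 0, 0]], [0, [0, 0, 0], [0, 0, 0]], [0, [0, 0, 0], [0, 0, 0]], [0, [0, 0, 0], [0, 0, 0]], [0, [0, 0, 0], [0, 0, 0]]], "force": 20}}

```text
clock: 4.08
eef_pos: [482.9, -275.4, 45.2]
tcp_rot: [3.135, 0.001, 1.291]
contact_force: [8.0, 0.5, -0.6]
opening: 0.226
```

Call:
{"name": "servo_tool", "arguments": {"rows": [[0, [0, 10, 0], [0, 0, 0]], [0, [0, 13, 0], [0, 0, 0]], [0, [0, 13, 0], [0, 0, 0]], [0, [0, 13, 0], [0, 0, 0]], [0, [0, 13, 0], [0, 0, 0]], [0, [0, 10, 0], [0, 0, 0]], [0, [0, 5, 0], [0, 0, 0]], [0, [0, 0, 0], [0, 0, 0]]]}}

```text
clock: 5.08
eef_pos: [555.4, -295.6, 45.2]
tcp_rot: [3.138, 0.0, 1.291]
contact_force: [1.7, 1.8, 5.4]
opening: 0.228
```

Call:
{"name": "servo_tool", "arguments": {"rows": [[60, [0, 0, 0], [0, 0, 0]], [60, [0, 0, 0], [0, 0, 0]], [60, [0, 0, 0], [0, 0, 0]], [60, [0, 0, 0], [0, 0, 0]], [60, [0, 0, -30], [0, 0, 0]], [60, [0, 0, -40], [0, 0, 0]], [60, [0, 0, -40], [0, 0, 0]], [60, [0, 0, -40], [0, 0, 0]]]}}

```text
clock: 6.08
eef_pos: [553.5, -295.2, 194.5]
tcp_rot: [-3.141, -0.0, 1.291]
contact_force: [0.8, 0.0, -0.1]
opening: 0.701
```

Run:
```python
from h import *
st()
f=grab_frame("side"); cv2.imwrite("pics/side2.png",f)
g=grab_frame("top"); cv2.imwrite("pics/top2.png",g)
a=cv2.resize(g[150:232,335:415],None,fx=5,fy=5,interpolation=cv2.INTER_CUBIC)
b=cv2.resize(f[135:190,260:340],None,fx=5,fy=5,interpolation=cv2.INTER_CUBIC)
m=np.zeros((410,800,3),np.uint8); m[:,:400]=a; m[:275,400:]=b
cv2.imwrite("pics/crop3.png",cv2.convertScaleAbs(m,alpha=1.1))
```

```text
6.08 [ 553.5 -295.2  194.5] [-180.   -0.   74.] [ 0.8  0.  -0.1] 0.701
```

View pics/crop3.png

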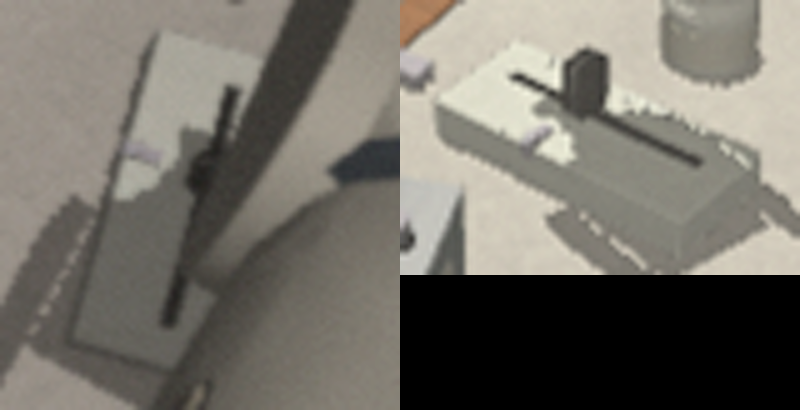

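The grip now stands beside the tab: side panel, grip base about (583,110), tab (537,135), which is level to within about 3 mm. I'll check that numerically, then move to the left stud.

Call:
{"name": "servo_tool", "arguments": {"rows": [[0, [0, 0, 0], [0, 0, -8.35]], [0, [0, 0, 0], [0, 0, -8.35]], [0, [0, 0, 0], [0, 0, -8.35]], [0, [0, 0, 0], [0, 0, 0]]]}}

```text
clock: 6.68
eef_pos: [553.3, -295.1, 192.6]
tcp_rot: [-3.141, -0.001, 1.728]
contact_force: [0.3, -0.6, 0.1]
opening: -0.002
```

Call:
{"name": "servo_tool", "arguments": {"rows": [[0, [50.5, 6.2, 0], [0, 0, 0]], [0, [50.5, 6.2, 0], [0, 0, 0]], [0, [50.5, 6.2, 0], [0, 0, 0]], [0, [50.5, 6.2, 0], [0, 0, 0]], [0, [50.5, 6.2, 0], [0, 0, 0]], [0, [50.5, 6.2, 0], [0, 0, 0]], [0, [50.5, 6.2, 0], [0, 0, 0]], [0, [50.5, 6.2, 0], [0, 0, 0]]]}}

```text
clock: 7.68
eef_pos: [538.8, 113.1, 193.1]
tcp_rot: [-3.141, 0.0, 1.724]
contact_force: [0.9, -0.2, -0.2]
opening: 0.0
```

Run:
```python
from h import *
st(); print(delta((539.2,111.7,126)))
u=np.array([.961,-.276,0])
S=lambda x,y:(260+(x-400)/5,135+y/5)
b=onplane("side",S(583,110),30);t=onplane("side",S(537,134),36);print(b,t,(b-t)@u)
g=grab_frame("top"); f=grab_frame("side")
m=np.zeros((420,800,3),np.uint8)
m[:,:400]=cv2.resize(g[150:234,335:415],None,fx=5,fy=5,interpolation=cv2.INTER_CUBIC)
m[:360,400:]=cv2.resize(f[155:245,190:290],None,fx=4,fy=4,interpolation=cv2.INTER_CUBIC)
cv2.imwrite("pics/crop4.png",cv2.convertScaleAbs(m,alpha=1.3))
```

```text
7.67 [538.8 113.1 193.1] [-180.     0.    98.8] [ 0.9 -0.2 -0.2] 0.0
[-1.4  0.1 67.1]
[ 553.95947779 -298.66565414   30.        ] [ 567.46691506 -257.98837124   36.        ] -1.7537171307501183
```

View pics/crop4.png

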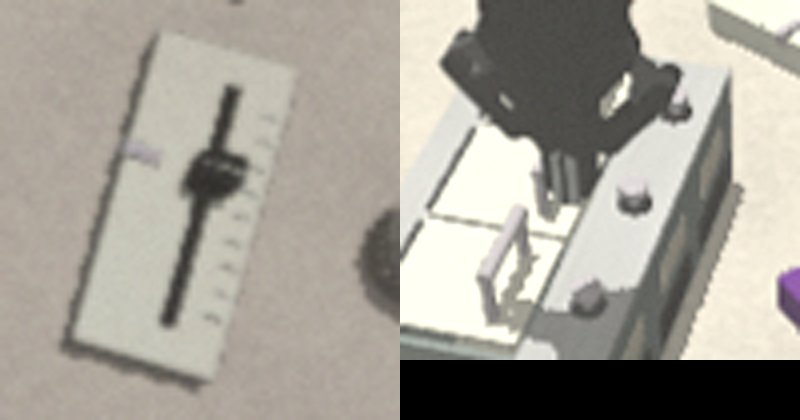

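The fader's white line (212,172) lies on the tab's cross line, so it is level. Now I'll tap the left stud.

Call:
{"name": "servo_tool", "arguments": {"rows": [[0, [-1.4, 0, 30], [0, 0, 0]], [0, [0, 0, 25], [0, 0, 0]], [0, [0, 0, 10], [0, 0, 0]], [0, [0, 0, 4], [0, 0, 0]], [0, [0, 0, 4], [0, 0, 0]], [0, [0, 0, 3], [0, 0, 0]], [0, [0, 0, 3], [0, 0, 0]], [0, [0, 0, 0], [0, 0, 0]]]}}

```text
clock: 8.78
eef_pos: [539.5, 110.2, 114.4]
tcp_rot: [3.141, -0.0, 1.728]
contact_force: [0.3, -1.0, -0.2]
opening: 0.004
```

Call:
{"name": "servo_tool", "arguments": {"rows": [[0, [0, 0, 2], [0, 0, 0]], [0, [0, 0, 2], [0, 0, 0]], [0, [0, 0, 0], [0, 0, 0]]]}}

```text
clock: 9.15
eef_pos: [539.4, 110.2, 110.1]
tcp_rot: [-3.141, -0.0, 1.729]
contact_force: [0.1, -0.4, -0.1]
opening: -0.001
```

Call:
{"name": "servo_tool", "arguments": {"rows": [[0, [0, 0, 2], [0, 0, 0]], [0, [0, 0, 2], [0, 0, 0]], [0, [0, 0, 0], [0, 0, 0]]]}}

```text
clock: 9.52
eef_pos: [539.4, 110.2, 106.9]
tcp_rot: [3.142, -0.0, 1.729]
contact_force: [-3.1, -0.2, 10.6]
opening: 0.0
```

Run:
```python
from h import *
st(); print(sense()["wrist_torque"].round(2))
f=grab_frame("side")
cv2.imwrite("pics/crop5.png",cv2.convertScaleAbs(cv2.resize(f[175:250,200:300],None,fx=8,fy=8,interpolation=cv2.INTER_CUBIC),alpha=1.3))
```

```text
9.53 [539.4 110.2 106.9] [180.  -0.  99.] [-3.1 -0.2 10.6] 0.0
[-0.06  0.58 -0.01]
```

View pics/crop5.png

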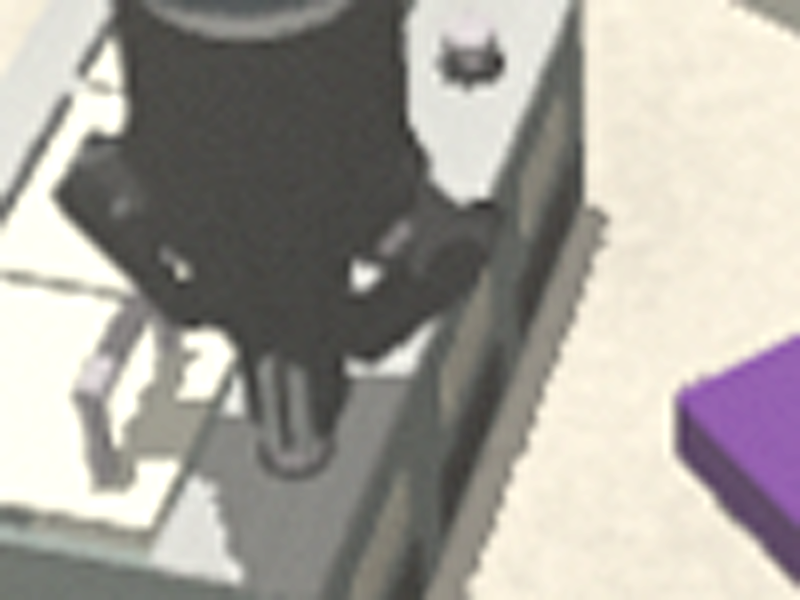

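10.6 N at z=107. I'll lift, move above the middle stud and compare the left stud's height with the others.

Call:
{"name": "servo_tool", "arguments": {"rows": [[0, [0, 0, -25], [0, 0, 0]], [0, [0, 0, -25], [0, 0, 0]], [0, [-30, 0, 0], [0, 0, 0]], [0, [-30, 0, 0], [0, 0, 0]], [0, [-29, 0, 0], [0, 0, 0]], [0, [0, 0, 0], [0, 0, 0]]]}}

```text
clock: 10.32
eef_pos: [553.5, 20.8, 156.1]
tcp_rot: [-3.141, 0.0, 1.726]
contact_force: [-0.5, 0.6, -0.3]
opening: -0.0
```

Run:
```python
from h import *
st(); print(delta((553.3,22.5,116)))
f=grab_frame("side"); o=cv2.imread("pics/side0.png")
m=np.hstack([cv2.convertScaleAbs(cv2.resize(x[200:250,210:260],None,fx=8,fy=8,interpolation=cv2.INTER_CUBIC),alpha=1.2) for x in(o,f)])
cv2.imwrite("pics/crop6.png",m)
```

```text
10.32 [553.5  20.8 156.1] [-180.     0.    98.9] [-0.5  0.6 -0.3] -0.0
[ 1.7  0.1 40.1]
```

View pics/crop6.png

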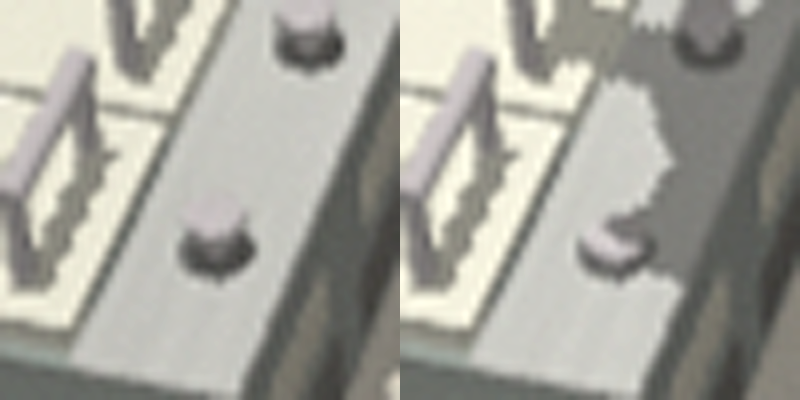

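The left stud clearly sank: its top went from (215,205) to (605,240) and now sits close to the deck. The middle and right studs still have to be tapped, and should stop dead.

Call:
{"name": "servo_tool", "arguments": {"rows": [[0, [1.5, 0, 20], [0, 0, 0]], [0, [0, 0, 12], [0, 0, 0]], [0, [0, 0, 4], [0, 0, 0]], [0, [0, 0, 3], [0, 0, 0]], [0, [0, 0, 3], [0, 0, 0]], [0, [0, 0, 3], [0, 0, 0]], [0, [0, 0, 0], [0, 0, 0]]]}}

```text
clock: 11.25
eef_pos: [553.7, 24.0, 114.4]
tcp_rot: [3.14, -0.0, 1.728]
contact_force: [-12.0, 1.6, 33.9]
opening: 0.004
```

The middle stud stops dead at 114.4 mm (34 N). Next is the right one, with a gentler push.

Call:
{"name": "servo_tool", "arguments": {"rows": [[0, [0, 0, -24], [0, 0, 0]], [0, [0, 0, -24], [0, 0, 0]], [0, [-30, 0, 0], [0, 0, 0]], [0, [-30, 0, 0], [0, 0, 0]], [0, [-30, 0, 0], [0, 0, 0]], [0, [0, 0, 0], [0, 0, 0]]]}}

```text
clock: 12.0
eef_pos: [567.7, -66.8, 159.6]
tcp_rot: [3.141, 0.0, 1.726]
contact_force: [-0.8, -0.1, -0.5]
opening: 0.003
```

Call:
{"name": "servo_tool", "arguments": {"rows": [[0, [0, 0, 20], [0, 0, 0]], [0, [0, 0, 14], [0, 0, 0]], [0, [0, 0, 4], [0, 0, 0]], [0, [0, 0, 3], [0, 0, 0]], [0, [0, 0, 3], [0, 0, 0]], [0, [0, 0, 0], [0, 0, 0]]]}}

```text
clock: 12.75
eef_pos: [567.5, -65.1, 115.5]
tcp_rot: [3.141, 0.0, 1.729]
contact_force: [0.3, -0.2, -1.0]
opening: -0.003
```

Call:
{"name": "servo_tool", "arguments": {"rows": [[0, [0, 0, 2], [0, 0, 0]], [0, [0, 0, 2], [0, 0, 0]], [0, [0, 0, 0], [0, 0, 0]]]}}

```text
clock: 13.12
eef_pos: [567.8, -65.2, 114.4]
tcp_rot: [3.14, 0.0, 1.728]
contact_force: [-10.3, 1.0, 31.7]
opening: -0.001
```

Right stud stops dead too (32 N). The empty bay is the left one, so I'll go above the left handle.

Call:
{"name": "servo_tool", "arguments": {"rows": [[0, [0, 0, -40], [0, 0, 0]], [40, [0, 0, -40], [0, 0, 0]], [40, [40, 0, 0], [0, 0, 0]], [40, [50, 14, 0], [0, 0, 0]], [40, [50, 20, 0], [0, 0, 0]], [40, [40, 15, 0], [0, 0, 0]], [40, [0, 0, 0], [0, 0, 0]]]}}

```text
clock: 14.0
eef_pos: [587.9, 122.9, 191.4]
tcp_rot: [3.141, -0.0, 1.732]
contact_force: [-0.4, -0.1, -0.5]
opening: 0.466
```

Run:
```python
from h import *
st(); print(delta((587.6,119.4,119)))
f=grab_frame("side")
cv2.imwrite("pics/crop7.png",cv2.convertScaleAbs(cv2.resize(f[160:250,180:290],None,fx=6,fy=6,interpolation=cv2.INTER_CUBIC),alpha=1.3))
```

```text
14.0 [587.9 122.9 191.4] [179.9  -0.   99.2] [-0.4 -0.1 -0.5] 0.466
[-3.5 -0.9 72.4]
```

View pics/crop7.png

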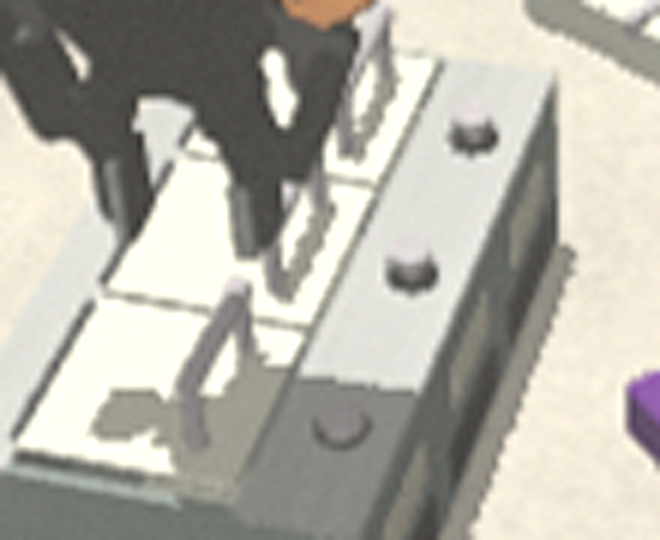

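The left stud (342,425) sits low; the middle (410,260) and right (475,125) stand high. All caps are shut and the open jaws are over the left handle (212,340). Descend and grip.

Call:
{"name": "servo_tool", "arguments": {"rows": [[40, [-3.5, 0, 20], [0, 0, 0]], [40, [0, 0, 20], [0, 0, 0]], [40, [0, 0, 20], [0, 0, 0]], [40, [0, 0, 12], [0, 0, 0]], [40, [0, 0, 0], [0, 0, 0]]]}}

```text
clock: 14.68
eef_pos: [587.4, 116.0, 118.6]
tcp_rot: [-3.14, 0.0, 1.728]
contact_force: [1.1, -0.2, -0.4]
opening: 0.473
```

Call:
{"name": "servo_tool", "arguments": {"rows": [[0, [0, 0, 0], [0, 0, 0]], [0, [0, 0, 0], [0, 0, 0]], [0, [0, 0, 0], [0, 0, 0]], [0, [0, 0, 0], [0, 0, 0]]], "force": 30}}

```text
clock: 15.18
eef_pos: [589.0, 116.9, 120.2]
tcp_rot: [3.139, 0.0, 1.729]
contact_force: [3.0, -1.7, 4.3]
opening: 0.102
```

Call:
{"name": "servo_tool", "arguments": {"rows": [[0, [0, 4.7, -8.1], [0, 0, 0]], [0, [0, 5.6, -7.5], [0, 0, 0]], [0, [0, 6.5, -6.8], [0, 0, 0]], [0, [0, 0, 0], [0, 0, 0]]]}}

```text
clock: 15.68
eef_pos: [603.8, 119.3, 142.3]
tcp_rot: [-3.139, 0.0, 1.729]
contact_force: [-6.2, -2.8, 4.1]
opening: 0.101
```

Call:
{"name": "servo_tool", "arguments": {"rows": [[0, [0, 7.3, -6], [0, 0, 0]], [0, [0, 7.9, -5], [0, 0, 0]], [0, [0, 8.5, -4.1], [0, 0, 0]], [0, [0, 8.8, -3], [0, 0, 0]], [0, [0, 9.2, -1.9], [0, 0, 0]], [0, [0, 0, 0], [0, 0, 0]], [0, [0, 0, 0], [0, 0, 0]]]}}

```text
clock: 16.55
eef_pos: [646.3, 126.3, 162.5]
tcp_rot: [3.14, -0.0, 1.728]
contact_force: [-3.3, -0.6, 6.4]
opening: 0.101
```

Run:
```python
from h import *
st()
f=grab_frame("side")
cv2.imwrite("pics/crop8.png",cv2.convertScaleAbs(cv2.resize(f[130:380,80:347],None,fx=2.4,fy=2.4,interpolation=cv2.INTER_CUBIC),alpha=1.2))
```

```text
16.55 [646.3 126.3 162.5] [179.9  -0.   99. ] [-3.3 -0.6  6.4] 0.101
```

View pics/crop8.png

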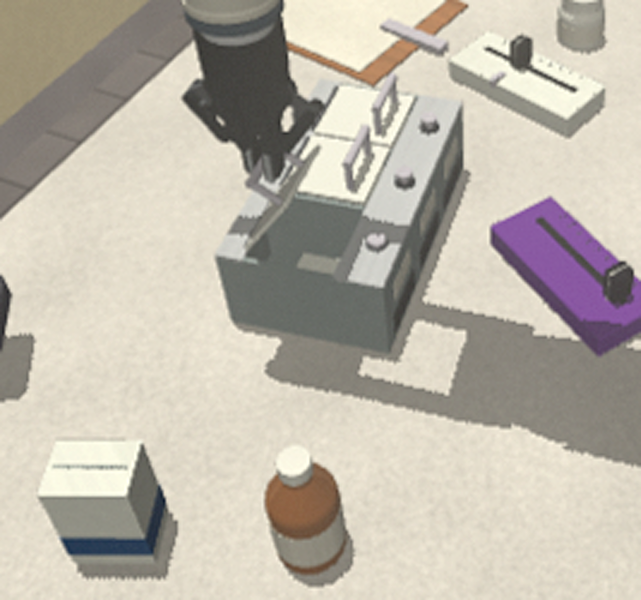

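The left cap stands open at (290,195), held in the fingers. The other caps are shut, the fader is by its tab at (520,50), and the bystanders are in place. The TCP has moved 58 mm back and 42 mm up, which means about 0.95 rad. I'll hand in.

```bash
python3 -c "
from h import *
print(sign_off()); st()"
```

```text
the job is handed in; nothing more can be done
None
the job is handed in; nothing more can be done
```

The magazine is set to refill, and the left bay is the empty one. The job was handed in with its cap held open at about 0.95 rad (54°).

- **Fader:** I slid the fader on the white console (the only one that isn't purple) level with the index tab. The side camera puts it about 2 mm off, against the 10 mm allowed.
- **Studs:** I tapped left, middle, right in that order. The left stud sank about 9 mm, to z ≈ 107 mm, and the picture showed it staying down. The middle and right studs stopped dead at z ≈ 114.4 mm.
- **Last checks:** The grip opening read about 9 mm on the 10 mm handle bar. The last picture, taken just before hand-in, showed the other two caps shut, the fader by its tab, and the bottle, carton and jar standing in place.
- **Limits of the checks:**
    - The cap angle comes from how far the tool moved, since I could not read the joint itself.
    - The middle and right taps were firm, with 32–34 N on the wrist against its 120 N limit. The 40 N limit applies only to the arm and gripper body.
    - The first left tap read almost no force until about z = 107 mm, so it was the picture that confirmed the stud had sunk.

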